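# Move the wax pot off the heat and cover it

## Task

Slide the open copper wax pot along the warming plate, under the glass splash screen, from the red ring until it stands wholly inside the blue ring; never lift or tip it. The screen is too low for a hand, so let go of the pot under it and draw it on by the grip on the other side. Only then take the lid by its knob and put it squarely on the pot, leaving the other things on the bench where they are.

Things in the scene. Friction and masses are not known exactly. Their poses are not given: they have to be found in the camera images.
- warmer: fixed dark warming plate, 220 mm (its x) by 500 mm (its y), flat top 30 mm above the bench; origin under its centre. It may stand turned. A framed glass splash screen, 10 mm thick, stands across its middle in its x-z plane: lower edge 95 mm, top 178 mm above the plate's top; its two posts (20 mm wide along y) have inner faces 93 mm either side of the middle
- red_ring: flat red painted ring on the plate, outer diameter 140 mm, inner diameter 124 mm, no height to speak of; origin at its centre on the plate's top. It is centred 130 mm from the screen on one side (either side); the pot starts here
- blue_ring: the same in blue, 130 mm from the screen on its other side: the resting place
- pot: loose open copper pot, 0.35 to 0.75 kg, 96 mm across, 75 mm high, mouth 88 mm inside; origin under its centre. A black stub grip on each side points along its +y and -y (roughly the plate's y), reaching 94 mm from the axis, 24 mm wide, 18 mm thick, 40 to 58 mm above its underside. Open, it slides under the screen with 20 mm to spare; lidded, it does not pass
- grip_a (a point): middle of the outer part of the pot's +y grip, 74 mm from the axis, 49 mm above the pot's underside
- grip_b (a point): the same on the pot's -y grip
- lid: loose copper lid on the bench left or right of the warmer, knob up; origin under its centre. A disc 102 mm across, 8 to 13 mm above its underside; below it a plug 80 mm across that drops into the pot's mouth (4 mm play all round); on top a round black knob 26 mm across, 21 to 46 mm above its underside. Seated, its underside is 67 mm above the pot's
- tin: the closed green-labelled tin, 72 mm across, 90 mm high, origin under its centre, standing on the bench on the other side of the warmer from the lid
- tape: a roll of yellow tape lying flat, 90 mm across, 24 mm high, origin under its centre
- jar: an amber jar, 64 mm across, 95 mm high, origin under its centre
- mug: a blue mug, 80 mm across, 90 mm high, origin under its centre
- brush: a brush lying on the bench, origin under its middle, along its own x
- screwdriver: a screwdriver lying on the bench, origin under its middle, along its own x
- block: a wooden block lying on the bench, 120 x 35 x 20 mm, origin under its centre
Not all that is in view belongs to the job. What is shaped like the pot but grey or purple is not meant.

How it is judged:
By the outcome, as a careful person would: the job done as asked, in the order asked, and still so for the second after the job is handed in, with the robot touching nothing.
It also fails if it takes over 67 s, if anything falls off the work surface, if the arm or the gripper's body presses on something with over 40 N, if the wrist force passes 120 N, or if a joint passes its speed limit or range.

## Robot

A 6-joint arm with a two-finger parallel gripper is mounted at the origin on the work surface. World frame = base frame: x ahead of the robot, y to its left, z up, the work surface at z = 0. Lengths are in m, angles in rad, forces in N, time in s.
With the tool pointing down it reaches from about 0.35 to 0.975 m from the base axis. Payload 4.9 kg.
Tool frame: the origin (TCP) lies between the finger pads; the fingertips stand 25 mm ahead of it and the grasp point (between the pads) lies 6 mm ahead of it (manip.tcp_to_tips is the z of the fingertips in the tool frame, in m); z points along the fingers, y is the line along which they close (so a half turn about z gives the same grasp; the last joint's range is limited). The gripper opens to 85 mm and grips with 20 to 120 N. Pads are 22 mm wide; open, the fingers measure 114 mm over their backs; the gripper's body (76 mm by 85 mm) begins 54 mm behind the grasp point. The pads swing forward as they close: fully open they stand 13 mm farther back than shut.
Start: joints at [-1.433, 0.053, 1.613, -0, 1.476, -0.119], TCP at [0.159, -0.604, 0.256] pointing down, gripper open.
Joint ranges: [-3.01, 3.01], [-1.01, 2.22], [0.06, 2.58], [-1.02, 4.17], [0.09, 2.62], [-3.14, 3.14]. Speed limits (rad/s): [2.57, 2.57, 3.14, 3.14, 3.14, 3.14].

## Interface

Orientations are given as a unit quaternion [w, x, y, z].
In Python, from plant import manip gives the robot as it stands. The module is installed in compiled form; this text tells all that it offers.
- The arm moves only by the tool arm_command, never from a script. Its argument "moves" is a list of rows, each a list of 3 entries, a list of its own where there are three numbers: the opening, from -1 (shut) to 1 (fully open), then the shift along the tool's x, y, z in units of 0.15 m (1.0 is 0.15 m), then the turn about the tool's z in units of 2 pi rad (1.0 is 2 pi rad). A call has 1 to 20 rows; each row is the pose to reach, as a shift and turn from the pose commanded when the call began, along the tool's axes at that moment, turning the shorter way round; what a row does not reach only later rows make up. A row lasts 1/12 s, in which the tool goes at most 41.7 mm and 7.16 degrees, less where a joint would pass 70% of its speed; a pose out of reach is approached as far as the arm can. A call with a number of a shift or a turn outside -1 to 1 is refused whole. A call with a gripper value outside its range is refused whole. The fingers move at their own pace and stop on an object; the grip force is fixed at half the most. Time passes only in rows, so rows that repeat a pose let the fingers close. It gives the time, the measured TCP pose, the force, the opening and the grip force at its end, in the units of the state.
- manip.state(): the state, without advancing time (a new reading comes with each control period).
- manip.grab_frame(name): name is "scene" or "top" or "wrist"; returns a dict with "frame" (400x640x3 uint8, red, green, blue), "fx", "fy", "cx", "cy" (pixels), "k1" (the pictures are not rectified: a ray, as slopes to the right and down, at radius r is drawn at 1 + k1 r^2 times it, then the intrinsics apply), "R" (3x3) and "t" (3): a world point X has camera coordinates R X + t. Camera axes: x right, y down, z forward; pixel columns grow to the right and rows downward; lengths in m; the calibration is good to about 2 mm. A picture is of the moment at which its call begins. There is no depth.
- manip.job_done(): hands the job in; it is judged then, once.
Trained networks look in a picture, given as the dict that the camera call returned (one of the last four; its "shot" number tells which), for a name from the list of things; names that differ only in an ending like _2 or _b are one class to them, and where a whole thing is asked for, a point or a joint stands for the part that bears it (a point fixed in the world has none). Each returns a list of dicts, best first, with "confidence" (0 to 1); they miss things now and then, are a little off and sometimes report something else, mostly with a low value. They report only what shows in the picture. A call takes as long as a camera call. They do not tell look-alikes from the thing itself.
- manip.search_frame(picture, target): "extent" ([left, top, right, bottom] in pixels, round what is visible of it).
The state is a dict: "time": time; "joint_pos": joint angles; "joint_vel": joint speeds; "joint_efforts": joint torques, N m; "tool_pos": TCP position; "tool_rot": TCP orientation; "contact_force": force on the tool from outside, world axes, zero at the start; "ft_torque": the same for the moment, N m; "gripper_width": opening from 0.0 (shut) to 1.0 (fully open); "grasp_force": force on a finger pad.
Only numpy, scipy, OpenCV 4.12 (cv2) and the standard library are available. Lean on these libraries where they do the work, as an engineer would, in place of code of your own. Each camera call takes 0.05 s, during which the arm holds its last target. There are 200 camera calls.

## Working session

There is one attempt and no reset: what is moved stays moved. The work goes in short steps, Python scripts to look and compute and a tool call to move; the robot and the scene stay as the last step left them, time stands still between calls to the robot, and variables do not carry over. Pictures are saved under pics/ and viewed, at most 10 in all, crops included, and the job is handed in when it is done.

Besides the shell and the picture viewer there is one more tool, called after "Request:" in YAML: its name, and indented under it one key for each argument. arm_command: Moves the arm, as the interface text tells. Shifts and turns lie within -1 to 1; 1 stands for 0.15 m of shift or 2 pi rad of turn. Its arguments: {"type":"object","properties":{"moves":{"type":"array"}},"required":["moves"]}

```bash
mkdir -p pics; cat > h.py <<'E'
import numpy as np, cv2
from plant import manip
def grab(n,save=None):
    p=manip.grab_frame(n)
    if save: cv2.imwrite('pics/'+save,p['frame'][:,:,::-1])
    return p
def cen(e): return ((e[0]+e[2])/2,(e[1]+e[3])/2)
def ray(p,u,v):
    d=np.array([(u-p['cx'])/p['fx'],(v-p['cy'])/p['fy']]); s=d.copy()
    for _ in range(20): s=d/(1+p['k1']*(s@s))
    R=np.array(p['R']);t=np.array(p['t'])
    r=R.T@np.array([s[0],s[1],1]); return -R.T@t, r
def onz(p,u,v,z):
    o,r=ray(p,u,v); return o+r*(z-o[2])/r[2]
def proj(p,X):
    c=np.array(p['R'])@np.asarray(X,float)+np.array(p['t']); s=c[:2]/c[2]; s=s*(1+p['k1']*(s@s))
    return s[0]*p['fx']+p['cx'],s[1]*p['fy']+p['cy']
def tri(rs):
    A=np.zeros((3,3));b=np.zeros(3)
    for o,r in rs:
        r=r/np.linalg.norm(r);M=np.eye(3)-np.outer(r,r);A+=M;b+=M@o
    return np.linalg.solve(A,b)
E
python3 - <<'E'
from h import *
print(manip.state(), manip.tcp_to_tips)
for n in ['scene','top']:
    p=grab(n,n+'1.png')
    print(n,'cam',-np.array(p['R']).T@p['t'],p['fx'],p['k1'])
    for k in ['warmer','red_ring','blue_ring','pot','grip_a','lid','tin','tape','jar','mug','brush','screwdriver','block']:
        for r in manip.search_frame(p,k)[:4]:
            print(k,round(r['confidence'],2),np.round(r['extent']),np.round(onz(p,*cen(r['extent']),0.03),3))
E
```

```text
{'time': 0.0, 'joint_pos': array([-1.43295975e+00,  5.33520415e-02,  1.61431303e+00, -1.99407072e-06,
        1.47596861e+00, -1.18999907e-01]), 'joint_vel': array([ 0.00127384, -0.00084371, -0.00015363, -0.00076612, -0.00025028,
       -0.00073029]), 'joint_efforts': array([ 1.43653018e-03, -3.93682086e+01, -3.70172024e+01,  1.14224904e-04,
        7.07826490e-03,  1.75081760e-05]), 'tool_pos': array([ 0.15868463, -0.60392852,  0.25505457]), 'tool_rot': array([-1.02045872e-03,  9.91765174e-01,  1.28065600e-01, -1.06038117e-05]), 'contact_force': array([ 0.45926036, -0.99652374,  0.02181201]), 'ft_torque': array([-0.01848871,  0.05189144,  0.02044525]), 'grasp_force': 0.0, 'gripper_width': 1.0007206929197876} 0.025
scene cam [1.26839582 0.12025206 1.23237151] 408.24419180416965 -0.026875866744011326
warmer 0.9 [221. 159. 379. 262.] [ 0.529 -0.009  0.03 ]
red_ring 0.69 [247. 192. 282. 228.] [ 0.543 -0.132  0.03 ]
red_ring 0.55 [210. 135. 222. 158.] [ 0.288 -0.376  0.03 ]
red_ring 0.46 [313. 214. 360. 240.] [0.575 0.122 0.03 ]
red_ring 0.23 [181. 180. 205. 210.] [ 0.52  -0.396  0.03 ]

[... 1765 characters left out ...]
p_a 0.9 [372. 262. 436. 294.] [ 0.301 -0.215  0.03 ]
grip_a 0.86 [134. 250. 174. 314.] [0.282 0.53  0.03 ]
grip_a 0.78 [230. 240. 271. 297.] [0.328 0.24  0.03 ]
lid 0.59 [186. 204. 220. 231.] [0.479 0.39  0.03 ]
tin 0.85 [451. 194. 479. 218.] [ 0.519 -0.409  0.03 ]
tin 0.69 [152. 145. 207. 191.] [0.634 0.473 0.03 ]
tape 0.9 [272. 111. 301. 142.] [0.77  0.142 0.03 ]
jar 0.93 [336. 112. 354. 142.] [ 0.769 -0.041  0.03 ]
mug 0.72 [359. 110. 398. 144.] [ 0.771 -0.147  0.03 ]
mug 0.21 [456. 154. 494. 175.] [ 0.65  -0.447  0.03 ]
brush 0.98 [151. 145. 207. 191.] [0.634 0.475 0.03 ]
screwdriver 0.62 [458. 156. 494. 175.] [ 0.649 -0.449  0.03 ]
block 0.62 [445. 268. 470. 308.] [ 0.271 -0.376  0.03 ]
```

```bash
python3 - <<'E'
import cv2,numpy as np
a=cv2.imread('pics/top1.png')[100:260,140:500]; b=cv2.imread('pics/scene1.png')[130:290,140:480]
a=cv2.resize(a,(800,300),interpolation=cv2.INTER_CUBIC);b=cv2.resize(b,(800,300),interpolation=cv2.INTER_CUBIC)
cv2.imwrite('pics/c1.png',np.vstack([a,b]))
E
```

```text
(no output)
```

View pics/c1.png

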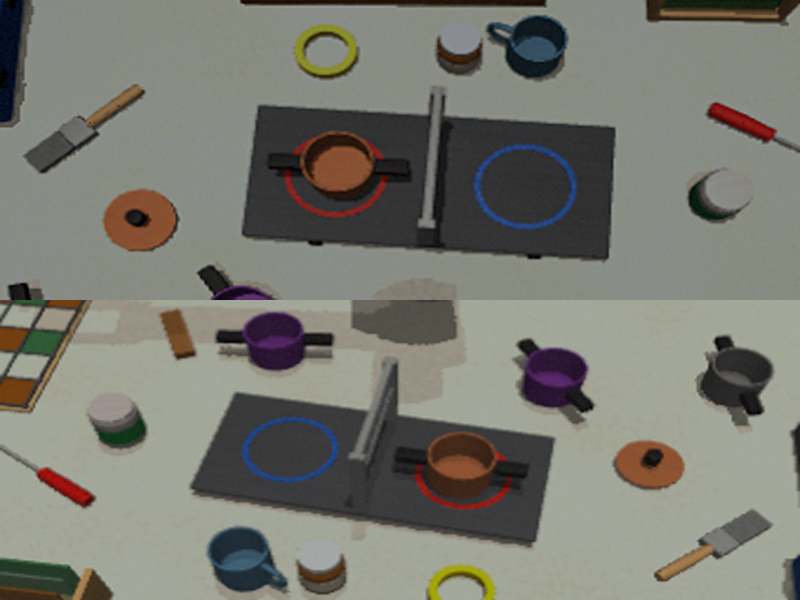

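The pot is on the red ring (left in the top view, y≈+0.13) and the blue ring is on the right. The lid is at about (0.48, 0.39). Next I'll measure the plate, ring and pot more precisely.

```bash
cat >> h.py <<'E'
def ortho(p,z,x0,x1,y0,y1,s=0.001):
    """metric view at height z: row -> x from x0, col -> y from y0"""
    xs=np.arange(x0,x1,s);ys=np.arange(y0,y1,s);Y,X=np.meshgrid(ys,xs)
    P=np.stack([X,Y,np.full_like(X,z)],-1)@np.array(p['R']).T+np.array(p['t'])
    a=P[...,0]/P[...,2];b=P[...,1]/P[...,2];f=1+p['k1']*(a*a+b*b)
    return cv2.remap(p['frame'],(a*f*p['fx']+p['cx']).astype(np.float32),(b*f*p['fy']+p['cy']).astype(np.float32),cv2.INTER_LINEAR)
def big(m):
    c,_=cv2.findContours(m.astype(np.uint8),cv2.RETR_EXTERNAL,cv2.CHAIN_APPROX_NONE)
    return max(c,key=cv2.contourArea)
def masks(im):
    h=cv2.cvtColor(im,cv2.COLOR_RGB2HSV).astype(int);H,S,V=h[...,0],h[...,1],h[...,2]
    return dict(blue=(H>100)&(H<130)&(S>140),cop=(H>4)&(H<16)&(S>90)&(V>70),dark=(V<85)&(S<90),black=(V<32),red=((H<4)|(H>174))&(S>130))
E
python3 - <<'E'
from h import *
x0,x1,y0,y1=.36,.75,-.32,.32
for n in ['scene','top']:
    p=grab(n)
    im=ortho(p,.03,x0,x1,y0,y1); m=masks(im)
    c=big(m['blue']); e=cv2.fitEllipse(c); print(n,'blue',x0+e[0][1]/1e3,y0+e[0][0]/1e3,e[1])
    d=cv2.morphologyEx((m['dark']|m['blue']|m['red']|m['cop']).astype(np.uint8),cv2.MORPH_CLOSE,np.ones((9,9)))
    r=cv2.minAreaRect(big(d)); print('plate',x0+r[0][1]/1e3,y0+r[0][0]/1e3,r[1],r[2])
    ys,xs=np.nonzero(m['red']); 
    ok=(ys>100)&(xs>380); A=np.c_[2*xs[ok],2*ys[ok],np.ones(ok.sum())]; s=np.linalg.lstsq(A,xs[ok]**2+ys[ok]**2,rcond=None)[0]
    print('red',x0+s[1]/1e3,y0+s[0]/1e3,np.sqrt(s[2]+s[0]**2+s[1]**2),ok.sum())
    im=ortho(p,.105,x0,x1,y0,y1);c=big(masks(im)['cop']);(cx,cy),r=cv2.minEnclosingCircle(c);b=cv2.boundingRect(c);print('pot@rim bbox x',x0+b[1]/1e3,x0+(b[1]+b[3])/1e3,'y',y0+b[0]/1e3,y0+(b[0]+b[2])/1e3)
    im=ortho(p,.008,.38,.6,.28,.5);c=big(masks(im)['cop']);e=cv2.fitEllipse(cv2.convexHull(c));print('lid@.0105',.38+e[0][1]/1e3,.28+e[0][0]/1e3,e[1])
    cv2.imwrite(f'pics/o_{n}.png',np.vstack([ortho(p,.03,x0,x1,y0,y1),ortho(p,.088,x0,x1,y0,y1)])[:,:,::-1])
a=cv2.imread('pics/o_scene.png');b=cv2.imread('pics/o_top.png')
cv2.imwrite('pics/c2.png',np.hstack([cv2.resize(a,(400,488)),cv2.resize(b,(400,488))]))
E
```

```text
scene blue 0.5405440979003906 -0.1381274108886719 (140.13629150390625, 140.56094360351562)
plate 0.5163739776611328 -0.005077514648437531 (496.235107421875, 312.1551208496094) 3.945185899734497
red 0.5589336487791887 0.12250315262767453 65.48209351862668 2177
pot@rim bbox x 0.515 0.616 y 0.067 0.16599999999999998
lid@.0105 0.4824303894042969 0.3947386016845703 (101.36093139648438, 104.19513702392578)
top blue 0.5402282257080078 -0.13510324096679688 (139.5740509033203, 139.69686889648438)
plate 0.5629173736572266 -0.006498016357421865 (499.7138671875, 263.6500244140625) 3.8274645805358887
red 0.5586298740452541 0.12481714293121726 66.34714286413723 2388
pot@rim bbox x 0.516 0.613 y 0.069 0.16699999999999998
lid@.0105 0.4845694808959961 0.3971883239746094 (101.22122192382812, 102.44029998779297)
```

View pics/c2.png

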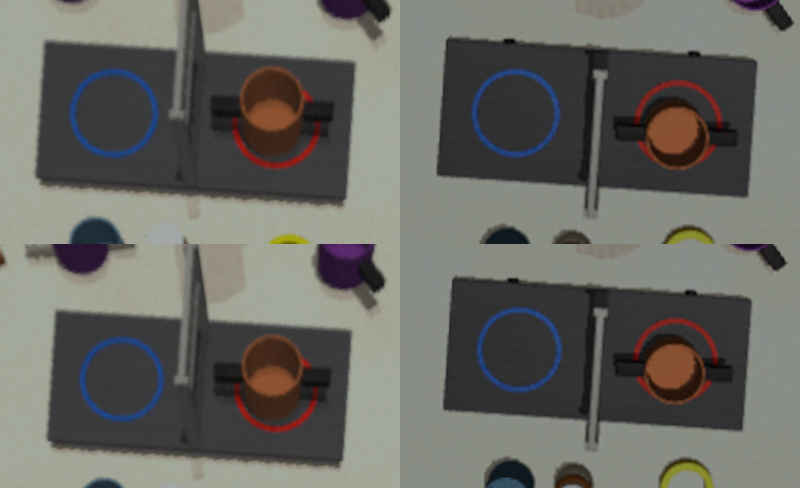

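Request:
arm_command:
  moves:
    - [1,[1,-1,-0.98],-0.198]
    - [1,[1,-1,-0.98],-0.198]
    - [1,[1,-1,-0.98],-0.198]
    - [1,[1,-1,-0.98],-0.198]
    - [1,[1,-1,-0.98],-0.198]
    - [1,[1,-1,-0.98],-0.198]
    - [1,[1,-1,-0.98],-0.198]
    - [1,[1,-1,-0.98],-0.198]
    - [1,[1,-1,-0.98],-0.198]
    - [1,[1,-1,-0.98],-0.198]
    - [1,[1,-1,-0.98],-0.198]
    - [1,[1,-1,-0.98],-0.198]

```text
time: 2.5
tool_pos: [0.2657, -0.4212, 0.4033]
tool_rot: [0.0, 0.732, 0.681, -0.0]
contact_force: [-0.3, 0.3, -0.9]
gripper_width: 1.001
grasp_force: 0.0
```

```bash
cat >> h.py <<'E'
from scipy.spatial.transform import Rotation as Rn
def plan(X,ang=None):
    """shift (units) and turn to TCP X with tool-x heading ang"""
    s=manip.state();q=s['tool_rot'];R=Rn.from_quat(np.r_[q[1:],q[0]]).as_matrix()
    d=R.T@(np.array(X)-s['tool_pos'])/.15; h=np.arctan2(R[1,0],R[0,0])
    t=0 if ang is None else -((ang-h+np.pi)%(2*np.pi)-np.pi)/2/np.pi
    print('t',round(s['time'],2),'pos',np.round(s['tool_pos'],4),'head',round(h,4),'zdir',np.round(R[:,2],3),'shift',np.round(d,3),'turn',round(t,4),'F',np.round(s['contact_force'],1),'w',round(s['gripper_width'],2),'j6',round(s['joint_pos'][5],2))
E
python3 -c "
from h import *
plan([.57,.18,.4],1.5)"
```

```text
t 2.5 pos [ 0.2657 -0.4212  0.4033] head 1.4979 zdir [ 0. -0. -1.] shift [4.145 1.731 0.022] turn -0.0003 F [-0.3  0.3 -0.9] w 1.0 j6 -1.08
```

Request:
arm_command:
  moves:
    - [1,[1,0.5,0],0]
    - [1,[1,0.5,0],0]
    - [1,[1,0.5,0],0]
    - [1,[1,0.5,0],0]
    - [1,[1,0.5,0],0]

```text
time: 2.92
tool_pos: [0.3535, -0.2722, 0.404]
tool_rot: [0.0, 0.73, 0.684, 0.001]
contact_force: [0.1, -0.3, 0.1]
gripper_width: 1.0
grasp_force: 0.0
```

Request:
arm_command:
  moves:
    - [1,[1,0.5,0],0]
    - [1,[1,0.5,0],0]
    - [1,[1,0.5,0],0]
    - [1,[1,0.5,0],0]
    - [1,[1,0.5,0],0]

```text
time: 3.33
tool_pos: [0.4384, -0.1275, 0.4033]
tool_rot: [-0.001, 0.729, 0.684, 0.001]
contact_force: [-0.3, 0.6, -0.5]
gripper_width: 1.002
grasp_force: 0.0
```

Request:
arm_command:
  moves:
    - [1,[1,0.4,0],0]
    - [1,[1,0.4,0],0]
    - [1,[1,0.4,0],0]
    - [1,[1,0.4,0],0]
    - [1,[1,0.4,0],0]

```text
time: 3.75
tool_pos: [0.5081, 0.017, 0.4026]
tool_rot: [-0.001, 0.73, 0.683, 0.001]
contact_force: [-1.0, -0.7, -0.4]
gripper_width: 1.001
grasp_force: 0.0
```

Request:
arm_command:
  moves:
    - [1,[1,0.3,0],0]
    - [1,[1,0.3,0],0]
    - [1,[1,0.3,0],0]
    - [1,[1,0.3,0],0]
    - [1,[1,0.3,0],0]
    - [1,[1,0.3,0],0]

```text
time: 4.25
tool_pos: [0.5624, 0.1597, 0.4025]
tool_rot: [-0.0, 0.731, 0.682, -0.001]
contact_force: [0.2, 0.9, 0.8]
gripper_width: 1.001
grasp_force: 0.0
```

```bash
python3 -c "
from h import *
plan([.57,.18,.4],1.5)
p=grab('wrist','w1.png'); R=np.array(p['R']);print(-R.T@p['t'],R[2],proj(p,[.57,.19,.079]),p['fx'])
for r in manip.search_frame(p,'pot')[:2]: print(r)
"
```

```text
t 4.25 pos [0.5624 0.1597 0.4025] head 1.5008 zdir [-0.001 -0.001 -1.   ] shift [0.139 0.041 0.017] turn 0.0001 F [0.2 0.9 0.8] w 1.0 j6 0.22
[0.56769643 0.23224015 0.51989544] [-0.02058892 -0.28631978 -0.95791288] (np.float64(326.26866520323557), np.float64(127.97794709777044)) 349.7937806727189
{'extent': [79.5, 44.9, 192.4, 153.0], 'confidence': 0.69}
{'extent': [202.5, 342.8, 214.3, 356.7], 'confidence': 0.67}
```

View pics/w1.png

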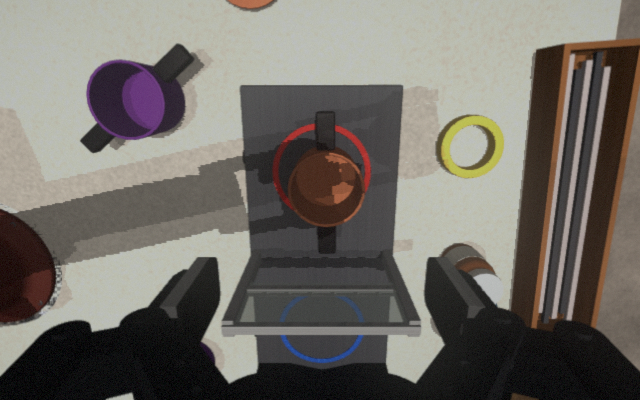

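The pot stands at wrist pixel (326,188) with its grips straight up and down at (326,130) and (326,240). The screen is below it at row ~290.

```bash
python3 - <<'E'
from h import *
P={n:grab(n) for n in ['wrist','top','scene']}
x0,x1,y0,y1=.48,.65,.0,.26
for n,p in P.items():
    for z in (.095,.105,.115):
        im=ortho(p,z,x0,x1,y0,y1);c=big(masks(im)['cop'])[:,0].astype(float)
        # rim outline: side nearest the camera's horizontal foot is the lower wall; fit far half
        o=-np.array(p['R']).T@p['t']; pts=np.c_[x0+c[:,1]/1e3,y0+c[:,0]/1e3]; m=pts.mean(0); d=(m-o[:2])/np.linalg.norm(m-o[:2])
        f=(pts-m)@d>0.015; q=pts[f]; s=np.linalg.lstsq(np.c_[2*q,np.ones(len(q))],(q**2).sum(1),rcond=None)[0]
        print(n,z,'rim',np.round(s[:2],4),round(np.sqrt(s[2]+s[:2]@s[:2]),4))
    for z in (.088,):
        im=ortho(p,z,x0,x1,y0,y1); V=im.max(2); h=(V<30).astype(np.uint8); 
        nn,l,st,ce=cv2.connectedComponentsWithStats(h)
        for i in range(1,nn):
            if st[i,4]>250: 
                r=cv2.minAreaRect(np.argwhere(l==i)[:,::-1].astype(np.float32)); print('  blk',np.round([x0+ce[i,1]/1e3,y0+ce[i,0]/1e3],3),'y',y0+st[i,0]/1e3,y0+(st[i,0]+st[i,2])/1e3,'rect',np.round(r[1]),round(r[2],1))
    cv2.imwrite(f'pics/g_{n}.png',ortho(p,.088,x0,x1,y0,y1)[:,:,::-1])
cv2.imwrite('pics/c3.png',np.vstack([cv2.resize(cv2.imread(f'pics/g_{n}.png'),(306,200)) for n in P]))
E
```

```text
wrist 0.095 rim [0.5643 0.1131] 0.0456
wrist 0.105 rim [0.5643 0.1157] 0.0444
wrist 0.115 rim [0.5643 0.1179] 0.043
  blk [0.559 0.055] y 0.044 0.063 rect [21. 18.] 90.0
top 0.095 rim [0.5359 0.2329] 0.0166
top 0.105 rim [0.534  0.2324] 0.0176
top 0.115 rim [0.533  0.2326] 0.0164
  blk [0.53  0.051] y 0.023 0.078 rect [51. 91.] 10.1
  blk [0.502 0.107] y 0.069 0.137 rect [26. 70.] 78.9
  blk [0.632 0.208] y 0.187 0.24 rect [52. 46.] -0.0
scene 0.095 rim [0.5771 0.124 ] 0.0346
scene 0.105 rim [0.5824 0.1238] 0.0344
scene 0.115 rim [0.5791 0.1231] 0.0331
  blk [0.568 0.049] y 0.025 0.068 rect [32. 42.] 90.0
  blk [0.577 0.183] y 0.163 0.207 rect [43. 34.] 2.2
```

View pics/c3.png

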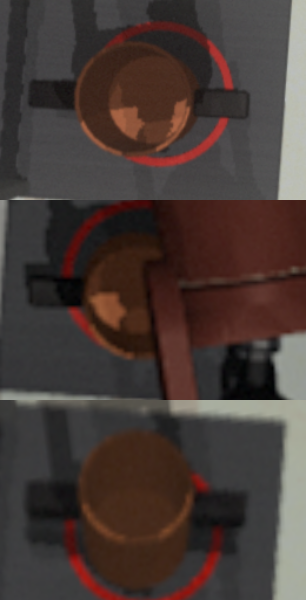

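Request:
arm_command:
  moves:
    - [1,[0.25,0.02,0.6],0]
    - [1,[0.25,0.02,0.6],0]
    - [1,[0.25,0.02,1],0]
    - [1,[0.25,0.02,1],0]
    - [1,[0.25,0.02,1],0]
    - [1,[0.25,0.02,1],0]
    - [1,[0.25,0.02,1],0]
    - [1,[0.25,0.02,1],0]

```text
time: 5.17
tool_pos: [0.5694, 0.1964, 0.2576]
tool_rot: [0.002, 0.732, 0.682, 0.003]
contact_force: [-0.5, -0.4, 1.1]
gripper_width: 1.0
grasp_force: 0.0
```

```bash
python3 - <<'E'
from h import *
plan([.568,.196,.082],1.5)
p=grab('wrist','w2.png')
x0,x1,y0,y1=.48,.65,.0,.26
cv2.imwrite('pics/c4.png',cv2.resize(ortho(p,.088,x0,x1,y0,y1)[:,:,::-1],None,fx=2,fy=2))
E
```

```text
t 5.17 pos [0.5694 0.1964 0.2576] head 1.5 zdir [ 0.006  0.001 -1.   ] shift [-0.005 -0.016  1.171] turn 0.0 F [-0.5 -0.4  1.1] w 1.0 j6 0.28
```

View pics/c4.png

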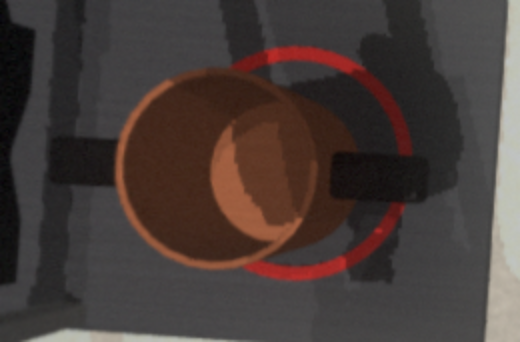

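From closer, the +y grip spans y 0.165–0.213 at x≈0.568, so the planned grasp point is right. Descending.

Request:
arm_command:
  moves:
    - [1,[0,-0.01,0.28],0]
    - [1,[0,-0.01,0.55],0]
    - [1,[0,-0.01,0.8],0]
    - [1,[0,-0.01,0.9],0]
    - [1,[0,-0.01,0.9],0]
    - [1,[0,-0.01,0.9],0]

```text
time: 5.72
tool_pos: [0.5669, 0.1967, 0.1196]
tool_rot: [0.0, 0.731, 0.682, 0.001]
contact_force: [0.1, -0.2, 0.8]
gripper_width: 1.0
grasp_force: 0.0
```

Request:
arm_command:
  moves:
    - [1,[0,0,0.15],0]
    - [1,[0,0,0.27],0]
    - [1,[0,0,0.27],0]
    - [1,[0,0,0.27],0]

```text
time: 6.05
tool_pos: [0.5675, 0.1969, 0.0802]
tool_rot: [0.001, 0.731, 0.682, 0.001]
contact_force: [0.3, 0.5, -0.2]
gripper_width: 1.0
grasp_force: 0.0
```

```bash
python3 -c "
from h import *
plan([.568,.196,.082],1.5)"
```

```text
t 6.05 pos [0.5675 0.1969 0.0802] head 1.5008 zdir [ 0.003  0.001 -1.   ] shift [-0.006  0.004 -0.012] turn 0.0001 F [ 0.3  0.5 -0.2] w 1.0 j6 0.28
```

Close on the grip.

Request:
arm_command:
  moves:
    - [-1,[0,0,0],0]
    - [-1,[0,0,0],0]
    - [-1,[0,0,0],0]
    - [-1,[0,0,0],0]
    - [-1,[0,0,0],0]
    - [-1,[0,0,0],0]
    - [-1,[0,0,0],0]
    - [-1,[0,0,0],0]
    - [-1,[0,0,0],0]
    - [-1,[0,0,0],0]

```text
time: 6.88
tool_pos: [0.5668, 0.1968, 0.0787]
tool_rot: [0.0, 0.731, 0.682, 0.001]
contact_force: [-0.9, 0.7, 6.4]
gripper_width: 0.27
grasp_force: 59.4
```

```bash
python3 -c "
from h import *
u=np.array([.0706,.9975]);v=np.array([.9975,-.0706]);m=np.array([.5496,-.0065])
plan([*(m+u*.068+v*.005),.0802],1.5)
print(((np.array([.5675,.1969])-m)@u,(np.array([.5675,.1969])-m)@v))
grab('wrist','w3.png')"
```

```text
t 6.88 pos [0.5668 0.1968 0.0787] head 1.5007 zdir [ 0.001  0.    -1.   ] shift [-0.907  0.014 -0.01 ] turn 0.0001 F [-0.9  0.7  6.4] w 0.27 j6 0.28
(np.float64(0.20415524000000002), np.float64(0.0034952100000000285))
```

Request:
arm_command:
  moves:
    - [-1,[-0.03,0,0],0]
    - [-1,[-0.09,0,0],0]
    - [-1,[-0.16,0,0],0]
    - [-1,[-0.24,0,0],0]
    - [-1,[-0.32,0,0],0]
    - [-1,[-0.4,0,0],0]
    - [-1,[-0.48,0,0],0]
    - [-1,[-0.56,0.005,0],0]
    - [-1,[-0.64,0.005,0],0]
    - [-1,[-0.72,0.01,0],0]
    - [-1,[-0.79,0.01,0],0]
    - [-1,[-0.85,0.01,0],0]
    - [-1,[-0.89,0.01,0],0]
    - [-1,[-0.9,0.01,0],0]
    - [-1,[-0.9,0.01,0],0]

```text
time: 8.18
tool_pos: [0.5589, 0.0622, 0.0787]
tool_rot: [-0.0, 0.732, 0.682, 0.001]
contact_force: [0.5, 2.7, 6.5]
gripper_width: 0.272
grasp_force: 59.6
```

```bash
python3 -c "
from h import *
plan([.55,.06,.0802],1.5)
grab('scene','s2.png');a=cv2.imread('pics/s2.png')[120:300,180:440];cv2.imwrite('pics/c5.png',cv2.resize(a,None,fx=3,fy=3,interpolation=cv2.INTER_CUBIC))"
```

```text
t 8.18 pos [0.5589 0.0622 0.0787] head 1.5003 zdir [ 0.002  0.002 -1.   ] shift [-0.019 -0.058 -0.01 ] turn 0.0 F [0.5 2.7 6.5] w 0.27 j6 0.05
```

View pics/c5.png

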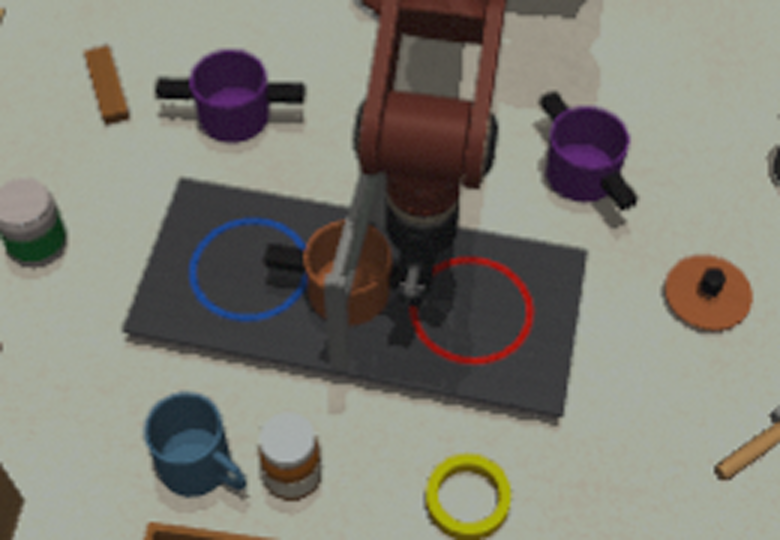

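The pot now stands under the screen with its -y grip clear on the far side (crop pixel 285,258). Let go, rise, and cross over with a half turn so the camera faces away from the screen.

Request:
arm_command:
  moves:
    - [1,[0,0,0],0]
    - [1,[0,0,0],0]
    - [1,[0,0,0],0]
    - [1,[0,0,0],0]
    - [1,[0,0,0],0]
    - [1,[0,0,-0.1],0]
    - [1,[0,0,-0.3],0]
    - [1,[0,0,-0.57],0]
    - [1,[0,0,-0.84],0]
    - [1,[0,0,-1],0]

```text
time: 9.07
tool_pos: [0.5595, 0.0619, 0.2326]
tool_rot: [0.002, 0.731, 0.682, 0.002]
contact_force: [1.6, -0.5, 0.6]
gripper_width: 1.001
grasp_force: 0.0
```

Request:
arm_command:
  moves:
    - [1,[0,0,-0.27],0]
    - [1,[0,0,-0.54],0]
    - [1,[0,0,-0.8],0]
    - [1,[0,0,-0.8],0.02]
    - [1,[-0.2,0,-0.8],0.25]
    - [1,[-0.4,0,-0.8],0.25]
    - [1,[-0.6,0,-0.8],0.25]
    - [1,[-0.8,0,-0.8],0.25]
    - [1,[-1,0,-0.8],0.25]
    - [1,[-1,0,-0.8],0.25]
    - [1,[-1,0,-0.8],0.25]
    - [1,[-1,0,-0.8],0.25]
    - [1,[-1,0,-0.8],0.25]
    - [1,[-1,0,-0.8],0.25]
    - [1,[-1,0,-0.8],0.25]
    - [1,[-1,0,-0.8],0.25]
    - [1,[-1,0,-0.8],0.25]
    - [1,[-1,0,-0.8],0.25]

```text
time: 10.57
tool_pos: [0.5476, -0.0877, 0.3475]
tool_rot: [-0.0, 0.999, -0.034, -0.0]
contact_force: [0.6, -0.7, 0.4]
gripper_width: 1.001
grasp_force: 0.0
```

```bash
python3 -c "
from h import *
plan([.5478,-.0942,.33],-1.6416)"
```

```text
t 10.57 pos [ 0.5476 -0.0877  0.3475] head -0.068 zdir [-0.001  0.    -1.   ] shift [0.004 0.043 0.117] turn 0.2504 F [ 0.6 -0.7  0.4] w 1.0 j6 1.35
```

Request:
arm_command:
  moves:
    - [1,[0,0.04,0.1],0.25]
    - [1,[0,0.04,0.1],0.25]
    - [1,[0,0.04,0.1],0.25]
    - [1,[0,0.04,0.1],0.25]
    - [1,[0,0.04,0.1],0.25]
    - [1,[0,0.04,0.1],0.25]
    - [1,[0,0.04,0.1],0.25]
    - [1,[0,0.04,0.1],0.25]
    - [1,[0,0.04,0.1],0.25]
    - [1,[0,0.04,0.1],0.25]
    - [1,[0,0.04,0.1],0.25]
    - [1,[0,0.04,0.1],0.25]
    - [1,[0,0.04,0.1],0.25]
    - [1,[0,0.04,0.1],0.25]

```text
time: 11.73
tool_pos: [0.5473, -0.0937, 0.3327]
tool_rot: [-0.0, -0.682, 0.731, 0.0]
contact_force: [0.4, 0.5, 0.4]
gripper_width: 0.999
grasp_force: 0.0
```

```bash
python3 - <<'E'
from h import *
plan([.5478,-.0942,.2],-1.6416)
p=grab('wrist','w4.png')
x0,x1,y0,y1=.46,.64,-.22,.02
o=ortho(p,.088,x0,x1,y0,y1)[:,:,::-1]
a=cv2.resize(o,None,fx=1.5,fy=1.5); b=cv2.resize(cv2.imread('pics/w4.png'),(432,270))
cv2.imwrite('pics/c6.png',np.hstack([a,b[:,:]]))
E
```

```text
t 11.73 pos [ 0.5473 -0.0937  0.3327] head -1.6402 zdir [-0.  0. -1.] shift [ 0.003 -0.004  0.885] turn 0.0002 F [0.4 0.5 0.4] w 1.0 j6 2.91
```

View pics/c6.png

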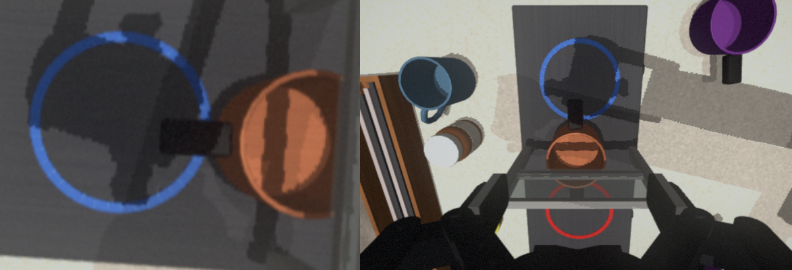

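The -y grip spans y -0.113 to -0.065 at x≈0.551. Descending onto it.

Request:
arm_command:
  moves:
    - [1,[0.015,-0.018,0.25],0]
    - [1,[0.015,-0.018,0.5],0]
    - [1,[0.015,-0.018,0.75],0]
    - [1,[0.015,-0.018,1],0]
    - [1,[0.015,-0.018,1],0]

```text
time: 12.2
tool_pos: [0.5447, -0.0945, 0.1735]
tool_rot: [-0.004, -0.683, 0.73, 0.007]
contact_force: [-1.0, 0.4, -2.5]
gripper_width: 0.998
grasp_force: 0.0
```

Request:
arm_command:
  moves:
    - [1,[0,0,0.2],0]
    - [1,[0,0,0.4],0]
    - [1,[0,0,0.55],0]
    - [1,[0,0,0.67],0]
    - [1,[0,0,0.67],0]
    - [1,[0,0,0.67],0]

```text
time: 12.7
tool_pos: [0.5503, -0.0962, 0.0833]
tool_rot: [-0.0, -0.682, 0.731, 0.0]
contact_force: [0.5, -0.7, 0.4]
gripper_width: 0.997
grasp_force: 0.0
```

```bash
python3 -c "
from h import *
plan([.55,-.096,.081],-1.6416)"
```

```text
t 12.7 pos [ 0.5503 -0.0962  0.0833] head -1.6394 zdir [-0.  0. -1.] shift [-0.001  0.002  0.016] turn 0.0003 F [ 0.5 -0.7  0.4] w 1.0 j6 2.9
```

Request:
arm_command:
  moves:
    - [-1,[0,0,0],0]
    - [-1,[0,0,0],0]
    - [-1,[0,0,0],0]
    - [-1,[0,0,0],0]
    - [-1,[0,0,0],0]
    - [-1,[0,0,0],0]
    - [-1,[0,0,0],0]
    - [-1,[0,0,0],0]
    - [-1,[0,0,0],0]
    - [-1,[0,0,0],0]

```text
time: 13.53
tool_pos: [0.5503, -0.0963, 0.0833]
tool_rot: [0.0, -0.682, 0.731, -0.0]
contact_force: [-2.0, -0.4, 6.8]
gripper_width: 0.27
grasp_force: 59.7
```

```bash
python3 -c "
from h import *
# hand-to-pot offset: grip outer end 94 mm at y=-.1127
u=np.array([.0706,.9975])
plan([*(np.array([.5404,-.1365])-u*.079),.0833],-1.6416)
for n in ['scene','top']:
    p=grab(n);im=ortho(p,.105,.45,.65,-.2,.1);c=big(masks(im)['cop']);b=cv2.boundingRect(c);print(n,.45+b[1]/1e3,.45+(b[1]+b[3])/1e3,'y',-.2+b[0]/1e3,-.2+(b[0]+b[2])/1e3)"
```

```text
t 13.53 pos [ 0.5503 -0.0963  0.0833] head -1.6405 zdir [ 0.001 -0.    -1.   ] shift [0.799 0.047 0.   ] turn 0.0002 F [-2.  -0.4  6.8] w 0.27 j6 2.9
scene 0.512 0.607 y -0.009000000000000008 0.031
top 0.5900000000000001 0.643 y -0.162 -0.07200000000000001
```

Request:
arm_command:
  moves:
    - [-1,[0.03,0,0],0]
    - [-1,[0.08,0.005,0],0]
    - [-1,[0.15,0.01,0],0]
    - [-1,[0.22,0.015,0],0]
    - [-1,[0.3,0.02,0],0]
    - [-1,[0.38,0.025,0],0]
    - [-1,[0.46,0.03,0],0]
    - [-1,[0.54,0.035,0],0]
    - [-1,[0.62,0.04,0],0]
    - [-1,[0.69,0.045,0],0]
    - [-1,[0.75,0.047,0],0]
    - [-1,[0.79,0.047,0],0]
    - [-1,[0.8,0.047,0],0]
    - [-1,[0.8,0.047,0],0]
    - [-1,[0.8,0.047,0],0]

```text
time: 14.88
tool_pos: [0.535, -0.2151, 0.0831]
tool_rot: [0.001, -0.682, 0.732, 0.0]
contact_force: [-0.2, 3.8, 6.4]
gripper_width: 0.271
grasp_force: 59.8
```

```bash
python3 - <<'E'
from h import *
plan([.535,-.2153,.0833],-1.6416)
p=grab('scene');q=grab('wrist')
o=[ortho(p,z,.44,.64,-.26,-.02)[:,:,::-1] for z in (.03,.105)]+[ortho(q,z,.44,.64,-.26,-.02)[:,:,::-1] for z in (.03,.105)]
cv2.imwrite('pics/c7.png',cv2.resize(np.vstack([np.hstack(o[:2]),np.hstack(o[2:])]),None,fx=1.4,fy=1.4))
E
```

```text
t 14.88 pos [ 0.535  -0.2151  0.0831] head -1.6413 zdir [ 0.001  0.001 -1.   ] shift [ 0.001 -0.    -0.001] turn 0.0 F [-0.2  3.8  6.4] w 0.27 j6 2.7
```

View pics/c7.png

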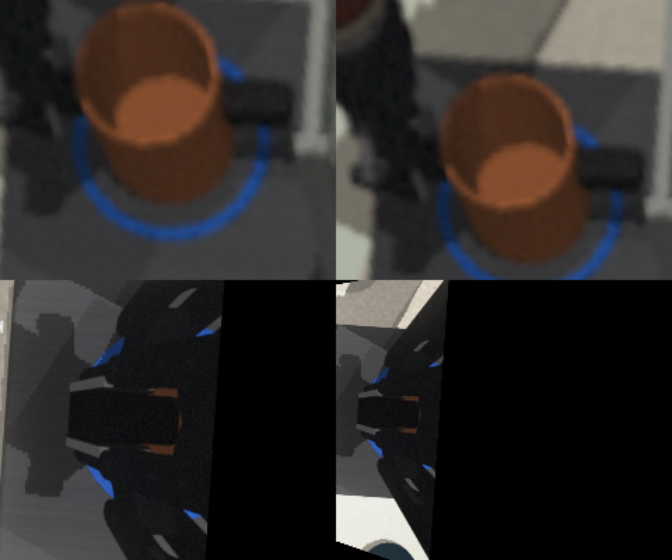

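The pot's rim centre is at about (0.541,-0.137), concentric with the blue ring. Release and rise.

Request:
arm_command:
  moves:
    - [1,[0,0,0],0]
    - [1,[0,0,0],0]
    - [1,[0,0,0],0]
    - [1,[0,0,0],0]
    - [1,[0,0,0],0]
    - [1,[0,0,-0.1],0]
    - [1,[0,0,-0.3],0]
    - [1,[0,0,-0.57],0]
    - [1,[0,0,-0.84],0]
    - [1,[0,0,-1],0]

```text
time: 15.82
tool_pos: [0.5356, -0.2161, 0.2373]
tool_rot: [0.001, -0.682, 0.731, -0.003]
contact_force: [1.4, -0.9, 0.6]
gripper_width: 0.999
grasp_force: 0.0
```

Request:
arm_command:
  moves:
    - [1,[0,0,-0.27],0]
    - [1,[0,0,-0.54],0]
    - [1,[0,0,-0.8],0]
    - [1,[0,0,-1],0]
    - [1,[0,0,-1],0]

```text
time: 16.23
tool_pos: [0.5362, -0.2164, 0.3918]
tool_rot: [0.002, -0.682, 0.731, -0.007]
contact_force: [0.5, -0.3, 0.7]
gripper_width: 1.002
grasp_force: 0.0
```

```bash
python3 - <<'E'
from h import *
plan([.4835,.396,.38],0)
x0,x1,y0,y1=.44,.64,-.26,.0
o=[]
for n in ['wrist','scene','top']:
    p=grab(n)
    for z in (.03,.105): o.append(ortho(p,z,x0,x1,y0,y1)[:,:,::-1])
    c=big(masks(o[-2][:,:,::-1])['blue']);e=cv2.fitEllipse(cv2.convexHull(c));print(n,'blue',x0+e[0][1]/1e3,y0+e[0][0]/1e3,e[1])
cv2.imwrite('pics/c8.png',np.vstack([np.hstack(o[i:i+2]) for i in (0,2,4)]))
E
```

```text
t 16.23 pos [ 0.5362 -0.2164  0.3918] head -1.6408 zdir [ 0.012 -0.007 -1.   ] shift [-4.048  0.636  0.045] turn -0.2611 F [ 0.5 -0.3  0.7] w 1.0 j6 2.7
wrist blue 0.518112060546875 -0.14155349731445313 (91.59506225585938, 119.65375518798828)
scene blue 0.5436014099121094 -0.13820301055908205 (134.92269897460938, 139.9578094482422)
top blue 0.5070141067504883 -0.09510755920410158 (35.19731140136719, 88.68583679199219)
```

View pics/c8.png

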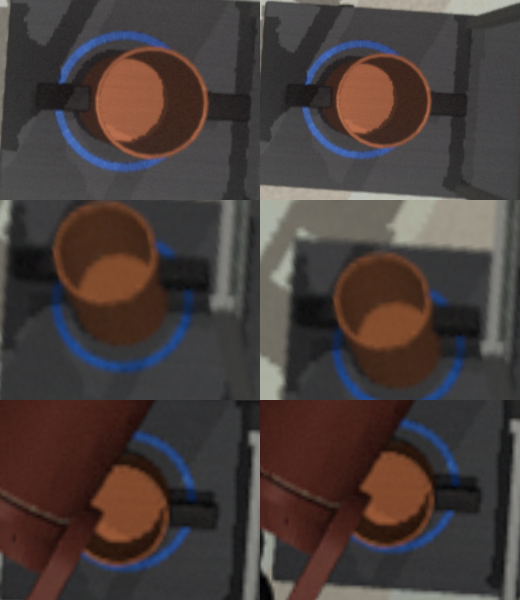

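Pot centre is (0.5405,-0.1365) from both views, well inside the blue ring. Now to the lid.

Request:
arm_command:
  moves:
    - [1,[-1,0.15,0],-0.261]
    - [1,[-1,0.15,0],-0.261]
    - [1,[-1,0.15,0],-0.261]
    - [1,[-1,0.15,0],-0.261]
    - [1,[-1,0.15,0],-0.261]
    - [1,[-1,0.15,0],-0.261]
    - [1,[-1,0.15,0],-0.261]
    - [1,[-1,0.15,0],-0.261]
    - [1,[-1,0.15,0],-0.261]
    - [1,[-1,0.15,0],-0.261]
    - [1,[-1,0.15,0],-0.261]
    - [1,[-1,0.15,0],-0.261]
    - [1,[-1,0.15,0],-0.261]
    - [1,[-1,0.15,0],-0.261]
    - [1,[-1,0.15,0],-0.261]

```text
time: 17.63
tool_pos: [0.5219, -0.064, 0.38]
tool_rot: [-0.0, 1.0, -0.002, -0.002]
contact_force: [-0.2, -0.6, 1.1]
gripper_width: 1.0
grasp_force: 0.0
```

Request:
arm_command:
  moves:
    - [1,[-0.1,-1,0],0]
    - [1,[-0.1,-1,0],0]
    - [1,[-0.1,-1,0],0]
    - [1,[-0.1,-1,0],0]
    - [1,[-0.1,-1,0],0]

```text
time: 18.05
tool_pos: [0.5066, 0.0898, 0.3814]
tool_rot: [-0.001, 1.0, 0.001, -0.001]
contact_force: [-0.1, 0.0, -0.1]
gripper_width: 0.997
grasp_force: 0.0
```

Request:
arm_command:
  moves:
    - [1,[-0.15,-1,0],0]
    - [1,[-0.15,-1,0],0]
    - [1,[-0.15,-1,0],0]
    - [1,[-0.15,-1,0],0]
    - [1,[-0.15,-1,0],0]

```text
time: 18.47
tool_pos: [0.484, 0.2394, 0.3811]
tool_rot: [-0.0, 1.0, 0.001, -0.001]
contact_force: [-0.5, 1.0, -0.1]
gripper_width: 1.0
grasp_force: 0.0
```

Request:
arm_command:
  moves:
    - [1,[-0.15,-1,0.4],0]
    - [1,[-0.15,-1,0.4],0]
    - [1,[-0.15,-1,0.4],0]
    - [1,[-0.15,-1,0.4],0]
    - [1,[-0.15,-1,0.4],0]
    - [1,[-0.15,-1,0.4],0]

```text
time: 18.97
tool_pos: [0.4622, 0.386, 0.3196]
tool_rot: [0.002, 1.0, -0.0, -0.002]
contact_force: [0.7, -0.3, -0.6]
gripper_width: 1.0
grasp_force: 0.0
```

```bash
python3 - <<'E'
from h import *
plan([.4835,.396,.2],0)
p=grab('wrist')
x0,x1,y0,y1=.38,.58,.29,.49
o=[]
for z in (.0,.013,.046): 
    im=ortho(p,z,x0,x1,y0,y1);o.append(im[:,:,::-1])
    if z==.013:
        c=big(masks(im)['cop']);e=cv2.fitEllipse(cv2.convexHull(c));print('disc',x0+e[0][1]/1e3,y0+e[0][0]/1e3,e[1])
    if z==.046:
        k=(im.max(2)<45).astype(np.uint8);n,l,st,ce=cv2.connectedComponentsWithStats(k)
        for i in range(1,n):
            if st[i,4]>100: print('blk',x0+ce[i,1]/1e3,y0+ce[i,0]/1e3,st[i])
cv2.imwrite('pics/c9.png',np.hstack(o))
E
```

```text
t 18.97 pos [0.4622 0.386  0.3196] head -0.0007 zdir [-0.004 -0.003 -1.   ] shift [ 0.145 -0.069  0.796] turn -0.0001 F [ 0.7 -0.3 -0.6] w 1.0 j6 2.14
disc 0.4850652313232422 0.39514874267578126 (100.39640808105469, 100.52242279052734)
blk 0.3929954128440367 0.2943165137614679 [  0   0  13  27 218]
blk 0.48515384615384616 0.3904230769230769 [ 94  95  18  24 104]
```

View pics/c9.png

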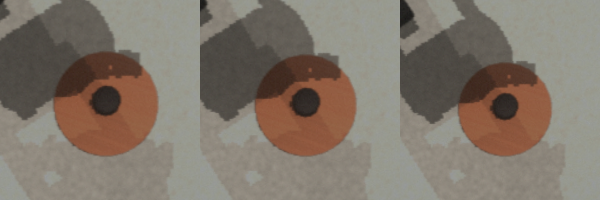

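The lid disc and knob are both centred at about (0.485,0.395), in the wrist and scene views alike. Descending on the knob.

Request:
arm_command:
  moves:
    - [1,[0.152,-0.063,0.25],0]
    - [1,[0.152,-0.063,0.5],0]
    - [1,[0.152,-0.063,0.75],0]
    - [1,[0.152,-0.063,1],0]
    - [1,[0.152,-0.063,1],0]

```text
time: 19.43
tool_pos: [0.4825, 0.3908, 0.1635]
tool_rot: [0.004, 1.0, -0.002, -0.006]
contact_force: [-0.6, -1.2, -1.0]
gripper_width: 1.0
grasp_force: 0.0
```

Request:
arm_command:
  moves:
    - [1,[0,0,0.25],0]
    - [1,[0,0,0.5],0]
    - [1,[0,0,0.6],0]
    - [1,[0,0,0.6],0]
    - [1,[0,0,0.6],0]

```text
time: 19.85
tool_pos: [0.487, 0.3949, 0.0843]
tool_rot: [-0.0, 1.0, -0.001, 0.001]
contact_force: [0.7, 0.0, 0.6]
gripper_width: 0.999
grasp_force: 0.0
```

```bash
python3 - <<'E'
from h import *
plan([.485,.3953,.044],0)
E
```

```text
t 19.85 pos [0.487  0.3949 0.0843] head -0.0026 zdir [ 0.001  0.001 -1.   ] shift [-0.014 -0.003  0.268] turn -0.0004 F [0.7 0.  0.6] w 1.0 j6 2.14
```

Request:
arm_command:
  moves:
    - [1,[-0.014,-0.003,0.14],0]
    - [1,[-0.014,-0.003,0.268],0]
    - [1,[-0.014,-0.003,0.268],0]
    - [1,[-0.014,-0.003,0.268],0]
    - [-1,[-0.014,-0.003,0.268],0]
    - [-1,[-0.014,-0.003,0.268],0]
    - [-1,[-0.014,-0.003,0.268],0]
    - [-1,[-0.014,-0.003,0.268],0]
    - [-1,[-0.014,-0.003,0.268],0]
    - [-1,[-0.014,-0.003,0.268],0]
    - [-1,[-0.014,-0.003,0.268],0]
    - [-1,[-0.014,-0.003,0.268],0]
    - [-1,[-0.014,-0.003,0.268],0]

```text
time: 20.93
tool_pos: [0.4841, 0.3962, 0.0431]
tool_rot: [-0.0, 1.0, -0.0, 0.001]
contact_force: [-0.3, -0.3, 5.3]
gripper_width: 0.285
grasp_force: 59.1
```

Request:
arm_command:
  moves:
    - [-1,[0,0,-0.1],0]
    - [-1,[0,0,-0.25],0]
    - [-1,[0,0,-0.45],0]
    - [-1,[0,0,-0.7],0]
    - [-1,[0,0,-0.95],0]
    - [-1,[0,0,-1],0]
    - [-1,[0,0,-1],0]

```text
time: 21.52
tool_pos: [0.4852, 0.397, 0.197]
tool_rot: [-0.002, 1.0, -0.0, 0.003]
contact_force: [0.2, -0.1, -2.4]
gripper_width: 0.285
grasp_force: 59.0
```

Request:
arm_command:
  moves:
    - [-1,[0,0,-0.25],0]
    - [-1,[0,0,-0.5],0]
    - [-1,[0,0,-0.75],0]
    - [-1,[0,0,-0.9],0]
    - [-1,[0,0,-0.9],0]
    - [-1,[0,0,-0.9],0]

```text
time: 22.02
tool_pos: [0.4834, 0.3957, 0.3262]
tool_rot: [0.0, 1.0, -0.0, -0.0]
contact_force: [-0.3, 0.7, -1.4]
gripper_width: 0.283
grasp_force: 59.1
```

```bash
python3 - <<'E'
from h import *
plan([.5405,-.1365,.33],0)
s=manip.state()['tool_pos']
p=grab('scene')
for z in (-.044,-.033): 
    Z=s[2]+z+0; x0,y0=s[0]-.1,s[1]-.1
    c=big(masks(ortho(p,Z,x0,x0+.2,y0,y0+.2))['cop']);e=cv2.fitEllipse(cv2.convexHull(c));print(z,'disc rel',x0+e[0][1]/1e3-s[0],y0+e[0][0]/1e3-s[1],e[1:])
E
```

```text
t 22.02 pos [0.4834 0.3957 0.3262] head -0.0008 zdir [-0.001 -0.    -1.   ] shift [ 0.383  3.548 -0.024] turn -0.0001 F [-0.3  0.7 -1.4] w 0.28 j6 2.14
-0.044 disc rel -0.010530914306640604 0.0033936996459961177 ((101.89183044433594, 106.53028869628906), 13.579699516296387)
-0.033 disc rel -0.0013258743286132524 0.00018305969238285869 ((100.69926452636719, 104.98712921142578), 14.872367858886719)
```

Request:
arm_command:
  moves:
    - [-1,[0.02,0.15,0],0]
    - [-1,[0.04,0.35,0],0]
    - [-1,[0.07,0.57,0],0]
    - [-1,[0.09,0.79,0],0]
    - [-1,[0.11,1,0],0]

```text
time: 22.48
tool_pos: [0.4984, 0.2439, 0.3221]
tool_rot: [0.001, 1.0, -0.0, -0.004]
contact_force: [1.1, -0.4, -1.3]
gripper_width: 0.284
grasp_force: 59.3
```

Request:
arm_command:
  moves:
    - [-1,[0.02,0.2,0],0]
    - [-1,[0.04,0.4,0],0]
    - [-1,[0.07,0.6,0],0]
    - [-1,[0.09,0.8,0],0]
    - [-1,[0.11,1,0],0]

```text
time: 22.9
tool_pos: [0.5148, 0.0943, 0.3223]
tool_rot: [0.0, 1.0, -0.0, -0.004]
contact_force: [1.6, -0.2, -1.6]
gripper_width: 0.286
grasp_force: 59.3
```

Request:
arm_command:
  moves:
    - [-1,[0.02,0.2,0],0]
    - [-1,[0.04,0.4,0],0]
    - [-1,[0.07,0.6,0],0]
    - [-1,[0.09,0.8,0],0]
    - [-1,[0.11,1,0],0]

```text
time: 23.32
tool_pos: [0.5312, -0.0554, 0.3223]
tool_rot: [-0.001, 1.0, -0.0, -0.004]
contact_force: [0.6, -0.0, -1.7]
gripper_width: 0.282
grasp_force: 59.3
```

Request:
arm_command:
  moves:
    - [-1,[0.02,0.2,0],0]
    - [-1,[0.04,0.38,0],0]
    - [-1,[0.05,0.5,0],0]
    - [-1,[0.05,0.548,0],0]
    - [-1,[0.05,0.548,0],0]
    - [-1,[0.05,0.548,0],0]

```text
time: 23.82
tool_pos: [0.5394, -0.1357, 0.3246]
tool_rot: [-0.001, 1.0, -0.0, -0.002]
contact_force: [-1.1, 0.6, -1.6]
gripper_width: 0.287
grasp_force: 59.3
```

```bash
python3 - <<'E'
from h import *
plan([.5405,-.1365,.17],0)
E
```

```text
t 23.82 pos [ 0.5394 -0.1357  0.3246] head -0.001 zdir [-0.004  0.002 -1.   ] shift [0.011 0.008 1.031] turn -0.0002 F [-1.1  0.6 -1.6] w 0.29 j6 1.19
```

Request:
arm_command:
  moves:
    - [-1,[0.011,0.008,0.2],0]
    - [-1,[0.011,0.008,0.4],0]
    - [-1,[0.011,0.008,0.6],0]
    - [-1,[0.011,0.008,0.8],0]
    - [-1,[0.011,0.008,0.9],0]
    - [-1,[0.011,0.008,0.9],0]
    - [-1,[0.011,0.008,0.9],0]
    - [-1,[0.011,0.008,0.9],0]

```text
time: 24.48
tool_pos: [0.5426, -0.1371, 0.1937]
tool_rot: [0.0, 1.0, 0.0, 0.001]
contact_force: [-0.5, -0.4, -1.4]
gripper_width: 0.285
grasp_force: 59.3
```

```bash
python3 - <<'E'
from h import *
from scipy.optimize import least_squares
plan([.5405,-.1365,.140],0)
s=manip.state()['tool_pos']; Z=s[2]-.0431+.013
for n in ['wrist','scene','top']:
    p=grab(n); x0,y0=s[0]-.1,s[1]-.1
    im=ortho(p,Z,x0,x0+.2,y0,y0+.2);m=masks(im)['cop']; c=cv2.convexHull(big(m))[:,0].astype(float)
    # densify hull by its contour points lying on it
    k=big(m)[:,0].astype(float); k=k[[abs(cv2.pointPolygonTest(c.astype(np.float32),(float(a),float(b)),True))<1.5 for a,b in k]]
    f=least_squares(lambda q:np.hypot(k[:,0]-q[0],k[:,1]-q[1])-51,[100,100],loss='soft_l1')
    r=np.hypot(k[:,0]-f.x[0],k[:,1]-f.x[1])-51
    print(n,'disc rel mm x,y',np.round(f.x[::-1]-100,1),'inl',(abs(r)<1.5).mean().round(2),len(k),'bbox',cv2.boundingRect(big(m)))
E
```

```text
t 24.48 pos [ 0.5426 -0.1371  0.1937] head 0.0004 zdir [ 0.002 -0.001 -1.   ] shift [-0.014 -0.004  0.358] turn 0.0001 F [-0.5 -0.4 -1.4] w 0.29 j6 1.19
wrist disc rel mm x,y [ 1.6 -0. ] inl 0.79 196 bbox (50, 77, 101, 81)
scene disc rel mm x,y [25.6  7.7] inl 0.18 165 bbox (47, 68, 111, 113)
top disc rel mm x,y [117.8 -58.8] inl 0.13 154 bbox (11, 158, 97, 42)
```

Request:
arm_command:
  moves:
    - [-1,[-0.02,-0.004,0.05],0]
    - [-1,[-0.02,-0.004,0.1],0]
    - [-1,[-0.02,-0.004,0.15],0]
    - [-1,[-0.02,-0.004,0.2],0]
    - [-1,[-0.02,-0.004,0.24],0]
    - [-1,[-0.02,-0.004,0.27],0]
    - [-1,[-0.02,-0.004,0.29],0]
    - [-1,[-0.02,-0.004,0.31],0]
    - [-1,[-0.02,-0.004,0.31],0]
    - [-1,[-0.02,-0.004,0.31],0]

```text
time: 25.47
tool_pos: [0.5388, -0.137, 0.1456]
tool_rot: [-0.0, 1.0, -0.0, 0.0]
contact_force: [-0.7, 0.4, -1.8]
gripper_width: 0.28
grasp_force: 59.3
```

```bash
python3 - <<'E'
from h import *
plan([.5393,-.1365,.140],0)
E
```

```text
t 25.47 pos [ 0.5388 -0.137   0.1456] head -0.0008 zdir [ 0.  0. -1.] shift [ 0.003 -0.004  0.038] turn -0.0001 F [-0.7  0.4 -1.8] w 0.28 j6 1.19
```

The plug has entered the mouth with no contact force. Lower it gently to its seat.

Request:
arm_command:
  moves:
    - [-1,[0,0,0.008],0]
    - [-1,[0,0,0.016],0]
    - [-1,[0,0,0.024],0]
    - [-1,[0,0,0.03],0]
    - [-1,[0,0,0.033],0]
    - [-1,[0,0,0.033],0]

```text
time: 25.97
tool_pos: [0.5387, -0.137, 0.1405]
tool_rot: [-0.0, 1.0, -0.0, -0.0]
contact_force: [-0.3, -0.2, -1.6]
gripper_width: 0.283
grasp_force: 59.3
```

Request:
arm_command:
  moves:
    - [-1,[0,0,0.006],0]
    - [-1,[0,0,0.01],0]
    - [-1,[0,0,0.01],0]

```text
time: 26.22
tool_pos: [0.5389, -0.1371, 0.1402]
tool_rot: [0.0, 1.0, -0.0, 0.0]
contact_force: [-3.0, 1.6, 3.9]
gripper_width: 0.286
grasp_force: 60.0
```

It is seated: contact at TCP z 0.1402, where 0.140 was expected. Release and rise.

Request:
arm_command:
  moves:
    - [1,[0,0,0],0]
    - [1,[0,0,0],0]
    - [1,[0,0,0],0]
    - [1,[0,0,0],0]
    - [1,[0,0,0],0]
    - [1,[0,0,-0.05],0]
    - [1,[0,0,-0.2],0]
    - [1,[0,0,-0.45],0]
    - [1,[0,0,-0.7],0]
    - [1,[0,0,-1],0]
    - [1,[0,0,-1],0]
    - [1,[0,0,-1],0]

```text
time: 27.22
tool_pos: [0.5405, -0.1377, 0.2947]
tool_rot: [0.002, 1.0, -0.0, 0.004]
contact_force: [0.1, 0.3, -0.1]
gripper_width: 1.001
grasp_force: 0.0
```

```bash
python3 - <<'E'
from h import *
from scipy.optimize import least_squares
plan([.5393,-.1365,.140],0)
for n in ['wrist','scene']:
  p=grab(n)
  for Z in (.11,.118):
    x0,y0=.44,-.237
    im=ortho(p,Z,x0,x0+.2,y0,y0+.2);m=masks(im)['cop'];c=big(m);print(n,Z,'bbox',cv2.boundingRect(c),'ell',np.round(cv2.fitEllipse(cv2.convexHull(c))[:2],1).tolist() if 0 else [tuple(np.round(t,1)) for t in cv2.fitEllipse(cv2.convexHull(c))[:2]])
  im=ortho(p,.03,.44,.64,-.237,-.037);h=masks(im)['blue'];print('blue px',h.sum())
  for k in ('tin','tape','mug','jar','lid','pot'):
    r=manip.search_frame(p,k)[:1]
    if n=='scene' and r: print(k,np.round(r[0]['extent']),round(r[0]['confidence'],2))
E
```

```text
t 27.22 pos [ 0.5405 -0.1377  0.2947] head -0.0008 zdir [ 0.009 -0.003 -1.   ] shift [-0.017 -0.012  1.031] turn -0.0001 F [ 0.1  0.3 -0.1] w 1.0 j6 1.19
wrist 0.11 bbox (50, 50, 101, 102) ell [(np.float64(99.6), np.float64(100.3)), (np.float64(101.4), np.float64(101.5))]
wrist 0.118 bbox (51, 53, 99, 99) ell [(np.float64(99.7), np.float64(102.1)), (np.float64(98.7), np.float64(98.9))]
blue px 1365
scene 0.11 bbox (48, 51, 103, 105) ell [(np.float64(98.8), np.float64(102.2)), (np.float64(102.6), np.float64(106.0))]
scene 0.118 bbox (50, 57, 102, 104) ell [(np.float64(100.5), np.float64(107.4)), (np.float64(101.9), np.float64(105.3))]
blue px 2192
tin [180. 181. 203. 209.] 0.91
tape [323. 276. 350. 302.] 0.9
mug [226. 251. 262. 284.] 0.77
jar [265. 254. 287. 286.] 0.56
lid [244. 183. 273. 212.] 0.87
pot [358. 151. 395. 188.] 0.93
```

```bash
python3 -c "
from plant import manip
print(manip.job_done())"
```

```text
the job is handed in; nothing more can be done
None
```

The pot was slid under the screen and stands wholly inside the blue ring with its lid squarely on, at 27 s by the last move; the job is handed in, but no verdict came back.

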